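Open the push-and-turn solvent bottle at the valve-shim bench

TASK

Get the blue parts-cleaner bottle open: press the red treadle right down to its stop with the gripper so that the clear splash shield flips open and stays open, then grip the orange safety cap, push it down against its spring, twist it counterclockwise while it is down, and lift it off. Finish while still holding the cap, level and still, straight above the bottle and about 10 cm above where it sat; do not let go. Leave the other things on the bench where they are.

Things in the scene. Friction and masses are not known exactly. Their poses are not given: they have to be found in the camera images.
- station: Fixed bottle station on a dark steel base plate 130 x 310 x 12 mm; origin on the work surface under the bottle's axis. Along its own y: the red treadle reaches out to -y, the round blue bottle (66 mm diameter) stands at the origin, two posts 101 mm to +y (188 mm high) carry the clear shield. Its heading varies by some 20 degrees.
- pedal_pad (a point): Centre of the upper face of the ribbed red treadle pad (66 x 58 x 9 mm). The treadle's hinge lies 85 mm from here towards the bottle, 55 mm above the work surface. Up, this point is about 76 mm above the work surface; at the stop it is 29 mm lower (47 mm). Pressing takes about 5 to 7 N, falling off over the last half; it drops the last bit to the stop by itself.
- pedal (a joint): Treadle angle: 0 up, 0.35 rad fully down at its stop. A rod links it to the shield: pressed past about 0.29 rad the shield tips over centre and its weight keeps the treadle down and the shield open; released earlier both fall back.
- shield (a joint): Yellow-framed clear splash shield, 104 x 143 mm, lying level 25 mm above the cap: 0 closed, 2.3 rad fully open, leaning outwards beyond its hinge (hinge 95 mm from the bottle's axis towards station +y, 185 mm above the work surface). Moves 6.57 times the treadle's angle.
- cap_center (a point): Centre (half-way up, on the axis) of the loose orange ribbed round safety cap, 46 mm diameter, 35 mm high, 30 g; z is the cap's axis, x is marked by the white bar on top. Seated, it is 142.5 mm above the work surface; the bottle's shoulder begins 13 mm below the cap's lower edge.
- cap: The same cap, origin at the centre of its lower rim. Inner lugs lock it until it is pushed down 5 mm or more (9 N at 5 mm; bottoms at 8.5 mm with 13 N); held down it turns counterclockwise seen from above, not clockwise; turned between 0.9 and 2.2 rad it is free to lift. Seated, its x axis lies along the station's x axis within 0.05 rad.
- mouth (a point): Centre of the top of the bottle's fixed white neck, 141.5 mm above the work surface, on the bottle's axis; hidden inside the cap until it is lifted. Axes of the station.
- plunger (a joint): Grey spring disc in the bottle's mouth under the cap: 0 up, grows in m as the cap is pressed down (0.0085 with the cap bottomed). 1100 N/m, about 4 N at the start.
- shim_tray: Bystander, fixed: clear divided tray of shims 210 x 300 x 42 mm, origin under its centre.
- clipboard: Bystander, fixed: black clipboard 310 x 225 mm, 12 mm high at the clip.
- micrometer: Bystander, loose: blue outside micrometer about 170 mm long, lying on the clipboard, 14 mm thick.
- ruler: Bystander, loose: steel rule 300 x 30 x 4 mm.
- tappet_a: Bystander, loose: steel tappet bucket, 31 mm diameter, 26 mm high, near the station's robot side.
- tappet_b: Bystander, loose: a second such bucket.
- spare_bottle: Bystander, loose: white bottle with a green cap, 56 mm diameter, 120 mm high, beyond the station.
- screwdriver: Bystander, loose: screwdriver lying to the right of the station.

How it is judged:
By the outcome, as a careful person would: the job done as asked, in the order asked, and still so for the second after the job is handed in, while the arm keeps its last pose, push and grip.
It also fails if it takes over 48 s, if anything falls off the work surface, if the arm or the gripper's body presses on something with over 40 N, if the wrist force passes 120 N, or if a joint passes its speed limit or range.

ROBOT

A 6-joint arm with a two-finger parallel gripper is mounted at the origin on the work surface. World frame = base frame: x ahead of the robot, y to its left, z up, the work surface at z = 0. Lengths are in m, angles in degrees, forces in N, time in s.
With the tool pointing down it reaches from about 0.4 to 0.825 m from the base axis. Payload 7 kg.
Tool frame: the origin (TCP) lies between the finger pads; the fingertips stand 19 mm ahead of it and the grasp point (between the pads) is the TCP (r.finger_overhang is the distance from the TCP to the fingertips, in m); z points along the fingers, y is the direction in which the jaws open and shut (so a half turn about z gives the same grasp; the last joint's range is limited). The gripper opens to 88 mm and grips with 3 to 60 N. Pads are 19 mm wide; open, the fingers measure 130 mm over their backs; the gripper's body (78 mm by 193 mm) begins 47 mm behind the grasp point.
Start: joints at [-58.665, 20.546, 0.682, 0, -70.136, -16.507], TCP at [0.173, -0.653, 0.246] pointing down, gripper open.
Joint ranges: [-176.03, 176.03], [-82.01, 121.73], [-58.28, 71.71], [-173.87, 95.51], [-174.79, -0.11], [-173.66, 173.66]. Speed limits (degrees/s): [136.94, 136.94, 172.46, 180, 180, 180].

INTERFACE

Orientations are given as [roll, pitch, yaw] about the fixed x, y, z axes, in that order (R = Rz(yaw) Ry(pitch) Rx(roll)).
In Python, from plant import r, optics gives the robot as it stands. The module is installed in compiled form; this text tells all that it offers.
- The arm moves only by the tool step_arm, never from a script. Its argument "increments" is a list of rows, each an object of numbers: "tx", "ty", "tz": the shift along the world's x, y, z in mm; "ax", "ay", "az": the turn, a rotation vector about the world's x, y, z in degrees; "claw": the gripper command: -1 is shut, 1 is fully open, values between are in proportion. In form: [{"tx": .., "ty": .., "tz": .., "ax": .., "ay": .., "az": .., "claw": ..}, ...]. A call has 1 to 12 rows; each row shifts and turns the commanded pose from where the row before left it; what a row does not reach is not made up. A row lasts 1/10 s, in which the tool goes at most 50 mm and 8.59 degrees, less where a joint would pass 70% of its speed; a pose out of reach is approached as far as the arm can. A call with a gripper value outside its range is refused whole. The fingers move at their own pace and stop on an object; "newtons" is the grip in N (left out, the last holds). Time passes only in rows, so rows that do not move let the fingers close. It gives the time, the measured TCP pose, the force and the opening at its end, in the units of the state.
- r.get_state(): the state, without advancing time (a new reading comes with each control period).
- optics.capture(name): name is "side" or "top" or "wrist"; returns a dict with "image" (480x640x3 uint8, blue, green, red), "depth" (480x640 float32, m along the optical axis (not along the pixel's ray), 0 where there is no reading), "fx", "fy", "cx", "cy" (pixels), "distortion" ([k1, k2, p1, p2, k3] as OpenCV has them; the pictures are not rectified), "R" (3x3) and "t" (3): a world point X has camera coordinates R X + t. Camera axes: x right, y down, z forward; pixel columns grow to the right and rows downward; lengths in m; the calibration is good to about 2 mm. A picture is of the moment at which its call begins.
- r.close_job(): hands the job in, once; it reports no verdict.
The state is a dict: "time_s": time; "joints": joint angles; "qd": joint speeds; "joint_torque": joint torques, N m; "tcp_pos": TCP position; "eef_rot": TCP orientation; "contact_force": force on the tool from outside, world axes, zero at the start; "moment": the same for the moment, N m; "gripper_width": finger opening in m.
Only numpy, scipy, OpenCV 4.12 (cv2) and the standard library are available. Lean on these libraries where they do the work, as an engineer would, in place of code of your own. Each camera call takes 0.05 s, during which the arm holds its last target. There are 200 camera calls.

## Working session

There is one attempt and no reset: what is moved stays moved. The work goes in short steps, Python scripts to look and compute and a tool call to move; the robot and the scene stay as the last step left them, time stands still between calls to the robot, and variables do not carry over. Pictures are saved under pics/ and viewed, about 8 in all and at most 12, crops included, and the job is handed in when it is done.

Besides the shell and the picture viewer there is one more tool, called after "Request:" as a command line: name --argument value ..., lists and objects as JSON in quotes. step_arm: Moves the arm, as the interface text tells. Its arguments: {"type":"object","properties":{"increments":{"type":"array","items":{"type":"object","properties":{"tx":{"type":"number"},"ty":{"type":"number"},"tz":{"type":"number"},"ax":{"type":"number"},"ay":{"type":"number"},"az":{"type":"number"},"claw":{"type":"number"}}}},"newtons":{"type":"number"}},"required":["increments"]}

```bash
mkdir -p pics; cat > h.py <<'E'
import numpy as np, cv2
from plant import r, optics
def ray(c,u,v):
    K=np.array([[c["fx"],0,c["cx"]],[0,c["fy"],c["cy"]],[0,0,1.]])
    p=cv2.undistortPoints(np.array([[[u,v]]],float),K,np.array(c["distortion"],float))[0,0]
    R=np.array(c["R"]);t=np.array(c["t"])
    return -R.T@t, R.T@np.array([p[0],p[1],1.])
def onz(c,u,v,z):
    o,d=ray(c,u,v); return o+d*(z-o[2])/d[2]
def dep(c,u,v):
    o,d=ray(c,u,v); return o+d*c["depth"][int(v),int(u)]
def blobs(c,lo,hi,amin=60):
    h=cv2.cvtColor(c["image"],cv2.COLOR_BGR2HSV)
    m=cv2.inRange(h,np.array(lo),np.array(hi))
    n,l,s,ce=cv2.connectedComponentsWithStats(m)
    return [(s[i].tolist(),ce[i].round(1).tolist(),l==i) for i in range(1,n) if s[i,4]>=amin]
E
python3 - <<'E'
from h import *
a=optics.capture("top");b=optics.capture("side")
cv2.imwrite("pics/top.png",a["image"]);cv2.imwrite("pics/side.png",b["image"])
for n,c in(("top",a),("side",b)):
    print(n,(-np.array(c["R"]).T@c["t"]).round(3))
    for nm,lo,hi in(("red",(0,140,70),(5,255,255)),("orange",(6,140,100),(18,255,255)),("yellow",(20,120,100),(34,255,255)),("blue",(95,120,50),(125,255,255))):
        for s,ce,m in blobs(c,lo,hi):
            d=c["depth"][m];print(nm,s,ce,dep(c,*ce).round(3))
print(r.get_state())
E
```

```text
top [0.413 0.009 1.663]
red [545, 147, 59, 120, 5174] [573.6, 207.2] [ 0.652 -0.708  0.109]
red [374, 254, 26, 27, 310] [386.6, 267.4] [ 0.493 -0.186  0.074]
yellow [289, 219, 64, 53, 538] [316.5, 243.8] [0.551 0.007 0.181]
blue [68, 169, 26, 49, 776] [79.7, 193.0] [0.702 0.653 0.123]
blue [39, 178, 27, 45, 745] [51.7, 200.1] [0.685 0.733 0.117]
blue [483, 247, 24, 30, 151] [498.0, 259.1] [ 0.517 -0.52   0.01 ]
side [-0.003  0.84   0.718]
red [343, 117, 115, 83, 4550] [405.3, 164.7] [ 0.582 -0.67   0.11 ]
red [533, 130, 59, 69, 2758] [560.7, 162.3] [ 0.086 -1.03   0.097]
red [352, 228, 29, 18, 252] [366.5, 236.1] [ 0.493 -0.181  0.075]
orange [313, 231, 17, 14, 150] [322.4, 238.7] [ 0.531 -0.008  0.143]
yellow [279, 207, 70, 34, 422] [313.7, 224.7] [0.544 0.01  0.188]
blue [0, 0, 296, 365, 79087] [128.5, 140.7] [ 1.907 -0.459  0.07 ]
blue [284, 168, 51, 52, 868] [308.7, 193.9] [ 0.815 -0.375  0.058]
blue [391, 205, 27, 7, 76] [404.2, 207.2] [ 0.52  -0.528  0.013]
blue [310, 245, 25, 18, 352] [322.0, 254.0] [0.528 0.    0.103]
blue [0, 373, 81, 107, 6393] [36.6, 426.7] [0.634 0.704 0.119]
{'time_s': 0.1, 'joints': array([-5.86642154e+01,  2.05861714e+01,  6.40227199e-01, -1.66924822e-02,
       -7.01367183e+01, -1.65063805e+01]), 'qd': array([ 0.09832591, -0.06833807,  0.08815928, -0.1273494 ,  0.07478856,
       -0.00827995]), 'joint_torque': array([-8.65752536e-04, -5.84162199e+01,  2.93750238e+01,  7.01549068e+00,
        1.00948586e-02, -5.42761381e-05]), 'tcp_pos': array([ 0.17262381, -0.65213685,  0.24474189]), 'eef_rot': array([ 1.79916285e+02, -8.44192930e-03, -1.65176273e+02]), 'contact_force': array([-0.50636486, -0.46355929,  0.0404844 ]), 'moment': array([-0.0143793 , -0.03483925,  0.01039984]), 'gripper_width': 0.08780858800242101}
```

View pics/top.png

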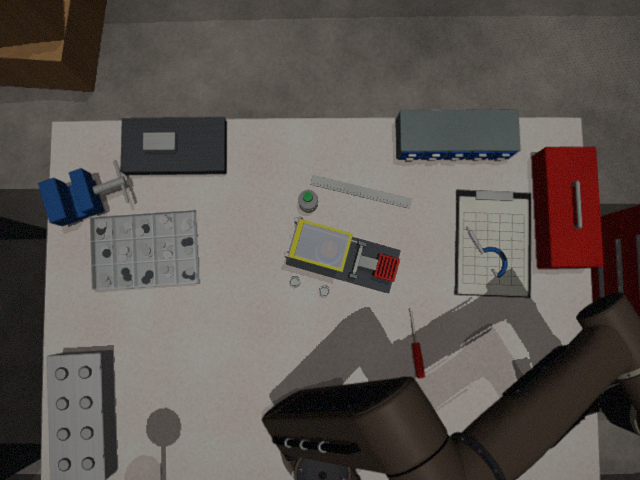

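View pics/side.png

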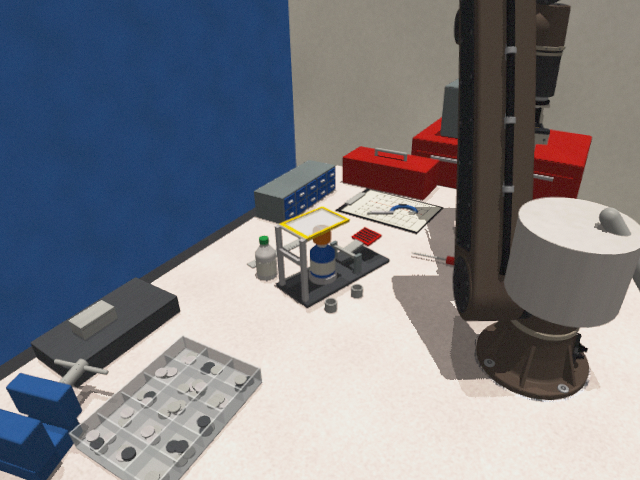

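The top view shows the treadle pad at about (387,267), with the shield's yellow frame centred near (319,245) over the bottle. The posts are at the left end, near (290,240). In the side view the cap is under the shield at (322,238), and the tappets are at (331,305) and (357,291).

```bash
python3 - <<'E'
from h import *
a=optics.capture("top");b=optics.capture("side")
for n,c,zs in(("top",a,(.0765,.185)),("side",b,(.0765,.185))):
  for nm,lo,hi,z in(("red",(0,120,60),(6,255,255),.0765),("yel",(20,100,90),(34,255,255),.187),("cap",(6,130,90),(19,255,255),.1425)):
    for s,ce,m in blobs(c,lo,hi,100):
        if not(280<ce[0]<395 and 200<ce[1]<300): continue
        cnt=max(cv2.findContours(m.astype(np.uint8),0,1)[0],key=len)[:,0]
        P=np.array([onz(c,*p,z)[:2] for p in cnt.astype(float)],np.float32)
        (cx,cy),(w,h),an=cv2.minAreaRect(P)
        print(n,nm,round(cx,4),round(cy,4),round(w,4),round(h,4),round(an,1),P.mean(0).round(3),'depthz',dep(c,*ce).round(3))
print((-np.array(b["R"]).T@b["t"]).round(3))
E
```

```text
top red 0.4935 -0.1859 0.0569 0.066 74.1 [ 0.494 -0.186] depthz [ 0.493 -0.186  0.077]
top yel 0.5479 -0.0029 0.1446 0.104 73.4 [ 0.548 -0.003] depthz [0.549 0.005 0.187]
side red 0.4941 -0.1807 0.0794 0.0685 80.5 [ 0.494 -0.181] depthz [ 0.495 -0.186  0.073]
side yel 0.551 -0.0058 0.1446 0.1182 73.7 [ 0.552 -0.004] depthz [0.545 0.009 0.188]
side cap 0.5278 -0.0142 0.0653 0.0399 75.1 [ 0.532 -0.01 ] depthz [ 0.529 -0.005  0.145]
[-0.003  0.84   0.718]
```

Request:
step_arm --increments '[{"tx": 20,"ty": 30,"az": 2.5,"claw": -1},{"tx": 27,"ty": 39,"az": 2.5,"claw": -1},{"tx": 27,"ty": 39,"az": 2.5,"claw": -1},{"tx": 27,"ty": 39,"az": 2.5,"claw": -1},{"tx": 27,"ty": 39,"az": 2.5,"claw": -1},{"tx": 27,"ty": 39,"az": 2.5,"claw": -1},{"tx": 27,"ty": 39,"az": 2.5,"claw": -1},{"tx": 27,"ty": 39,"az": 2.5,"claw": -1},{"tx": 27,"ty": 39,"az": 2.5,"claw": -1},{"tx": 27,"ty": 39,"az": 2.5,"claw": -1},{"tx": 27,"ty": 39,"az": 2.5,"claw": -1},{"tx": 20,"ty": 30,"az": 1.5,"claw": -1}]' --newtons 30

```text
$.increments[0]: bad value
```

Request:
step_arm --increments '[{"tx": 10,"ty": 16,"tz": -20,"claw": -1},{"tz": -30,"claw": -1},{"tz": -30,"claw": -1},{"tz": -30,"claw": -1},{"claw": -1},{"claw": -1}]'

```text
$.increments[0]: bad value
```

Request:
step_arm --increments '[{"tx": 20,"ty": 30,"tz": 0,"ax": 0,"ay": 0,"az": 2.5,"claw": -1}]' --newtons 30

```text
time_s: 0.3
tcp_pos: [0.1913, -0.624, 0.2442]
eef_rot: [179.9, -0.1, -162.8]
contact_force: [0.6, 1.1, -0.5]
gripper_width: 0.0835
```

All keys have to be given in every row.

Request:
step_arm --increments '[{"tx": 27,"ty": 39,"tz": 0,"ax": 0,"ay": 0,"az": 2.5,"claw": -1},{"tx": 27,"ty": 39,"tz": 0,"ax": 0,"ay": 0,"az": 2.5,"claw": -1},{"tx": 27,"ty": 39,"tz": 0,"ax": 0,"ay": 0,"az": 2.5,"claw": -1},{"tx": 27,"ty": 39,"tz": 0,"ax": 0,"ay": 0,"az": 2.5,"claw": -1},{"tx": 27,"ty": 39,"tz": 0,"ax": 0,"ay": 0,"az": 2.5,"claw": -1},{"tx": 27,"ty": 39,"tz": 0,"ax": 0,"ay": 0,"az": 2.5,"claw": -1},{"tx": 27,"ty": 39,"tz": 0,"ax": 0,"ay": 0,"az": 2.5,"claw": -1},{"tx": 27,"ty": 39,"tz": 0,"ax": 0,"ay": 0,"az": 2.5,"claw": -1},{"tx": 27,"ty": 39,"tz": 0,"ax": 0,"ay": 0,"az": 2.5,"claw": -1},{"tx": 27,"ty": 39,"tz": 0,"ax": 0,"ay": 0,"az": 2.5,"claw": -1},{"tx": 20,"ty": 30,"tz": 0,"ax": 0,"ay": 0,"az": 1.5,"claw": -1},{"tx": 10,"ty": 16,"tz": 0,"ax": 0,"ay": 0,"az": 0,"claw": -1}]'

```text
time_s: 1.5
tcp_pos: [0.4941, -0.1841, 0.2456]
eef_rot: [-180.0, 0.0, -136.0]
contact_force: [0.5, -0.7, 0.2]
gripper_width: -0.0
```

Request:
step_arm --increments '[{"tx": 0,"ty": 0,"tz": -30,"ax": 0,"ay": 0,"az": 0,"claw": -1},{"tx": 0,"ty": 0,"tz": -40,"ax": 0,"ay": 0,"az": 0,"claw": -1},{"tx": 0,"ty": 0,"tz": -40,"ax": 0,"ay": 0,"az": 0,"claw": -1},{"tx": 0,"ty": 0,"tz": 0,"ax": 0,"ay": 0,"az": 0,"claw": -1},{"tx": 0,"ty": 0,"tz": 0,"ax": 0,"ay": 0,"az": 0,"claw": -1}]'

```text
time_s: 2.0
tcp_pos: [0.4928, -0.1867, 0.1361]
eef_rot: [180.0, -0.1, -136.1]
contact_force: [1.0, 0.1, 0.8]
gripper_width: 0.0008
```

Request:
step_arm --increments '[{"tx": 0,"ty": 0,"tz": -20,"ax": 0,"ay": 0,"az": 0,"claw": -1},{"tx": 0,"ty": 0,"tz": -16,"ax": 0,"ay": 0,"az": 0,"claw": -1},{"tx": 0,"ty": 0,"tz": -4,"ax": 0,"ay": 0,"az": 0,"claw": -1},{"tx": 0,"ty": 0,"tz": -4,"ax": 0,"ay": 0,"az": 0,"claw": -1},{"tx": 0,"ty": 0,"tz": -4,"ax": 0,"ay": 0,"az": 0,"claw": -1},{"tx": 0,"ty": 0,"tz": -4,"ax": 0,"ay": 0,"az": 0,"claw": -1}]'

```text
time_s: 2.6
tcp_pos: [0.4938, -0.1875, 0.0863]
eef_rot: [-179.8, 0.0, -136.1]
contact_force: [-3.8, -3.4, 8.2]
gripper_width: 0.0006
```

Request:
step_arm --increments '[{"tx": 0,"ty": 0,"tz": -4,"ax": 0,"ay": 0,"az": 0,"claw": -1},{"tx": 0,"ty": 0,"tz": -4,"ax": 0,"ay": 0,"az": 0,"claw": -1},{"tx": 0,"ty": 0,"tz": -4,"ax": 0,"ay": 0,"az": 0,"claw": -1},{"tx": 0,"ty": 0,"tz": -3,"ax": 0,"ay": 0,"az": 0,"claw": -1},{"tx": 0,"ty": 0,"tz": -2,"ax": 0,"ay": 0,"az": 0,"claw": -1},{"tx": 0,"ty": 0,"tz": 0,"ax": 0,"ay": 0,"az": 0,"claw": -1}]'

```text
time_s: 3.2
tcp_pos: [0.4933, -0.1864, 0.0671]
eef_rot: [-180.0, 0.1, -136.2]
contact_force: [-0.2, 0.8, -0.3]
gripper_width: 0.0003
```

Request:
step_arm --increments '[{"tx": 0,"ty": 0,"tz": -1.5,"ax": 0,"ay": 0,"az": 0,"claw": -1},{"tx": 0,"ty": 0,"tz": -1.5,"ax": 0,"ay": 0,"az": 0,"claw": -1},{"tx": 0,"ty": 0,"tz": 0,"ax": 0,"ay": 0,"az": 0,"claw": -1}]'

```text
time_s: 3.5
tcp_pos: [0.4935, -0.1864, 0.0656]
eef_rot: [-179.9, 0.0, -136.1]
contact_force: [-5.6, 3.0, 20.6]
gripper_width: 0.0009
```

```bash
python3 - <<'E'
from h import *
b=optics.capture("side");cv2.imwrite("pics/side2.png",cv2.resize(b["image"][130:330,220:480],None,fx=3,fy=3))
print(r.get_state()["contact_force"],r.get_state()["tcp_pos"])
E
```

```text
[-6.10651832  4.11341427 21.49919409] [ 0.49345256 -0.18634569  0.06558417]
```

View pics/side2.png

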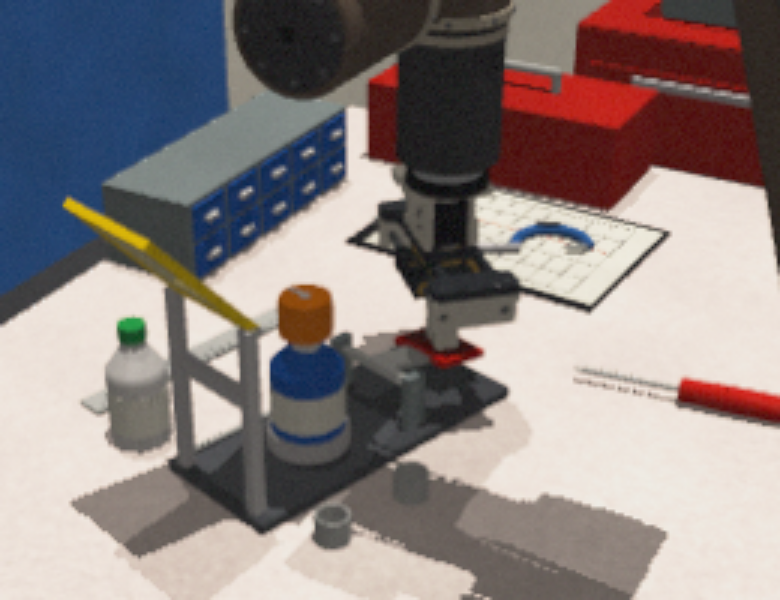

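The shield is open, leaning outwards beyond its hinge, and the treadle is on its stop with about 21 N on it. The cap is exposed. I'll back off straight up, open the fingers once clear, and measure the cap.

Request:
step_arm --increments '[{"tx": 0,"ty": 0,"tz": 5,"ax": 0,"ay": 0,"az": 0,"claw": -1},{"tx": 0,"ty": 0,"tz": 20,"ax": 0,"ay": 0,"az": 0,"claw": -1},{"tx": 0,"ty": 0,"tz": 40,"ax": 0,"ay": 0,"az": 0,"claw": -1},{"tx": 0,"ty": 0,"tz": 45,"ax": 0,"ay": 0,"az": 0,"claw": -1},{"tx": 0,"ty": 0,"tz": 45,"ax": 0,"ay": 0,"az": 0,"claw": 0.6},{"tx": 0,"ty": 0,"tz": 25,"ax": 0,"ay": 0,"az": 0,"claw": 0.6},{"tx": 0,"ty": 0,"tz": 0,"ax": 0,"ay": 0,"az": 0,"claw": 0.6}]'

```text
time_s: 4.25
tcp_pos: [0.4947, -0.1866, 0.2479]
eef_rot: [-179.7, 0.3, -136.1]
contact_force: [0.2, 0.2, -0.2]
gripper_width: 0.0188
```

```bash
cat > m.py <<'E'
from h import *
import sys
for n in sys.argv[1:]:
    c=optics.capture(n);cv2.imwrite("pics/%s_m.png"%n,c["image"])
    for nm,lo,hi in(("cap",(6,130,90),(19,255,255)),("red",(0,120,60),(5,255,255))):
      for s,ce,m in blobs(c,lo,hi,80):
        if s[4]>60000: continue
        ys,xs=np.where(m&(c["depth"]>0));P=np.array([dep(c,x,y) for x,y in zip(xs[::2],ys[::2])])
        (x,y),rad=cv2.minEnclosingCircle(np.array([onz(c,u,v,.16)[:2] for u,v in zip(xs,ys)],np.float32))
        print(n,nm,s,ce,dep(c,*ce).round(3),'z',np.percentile(P[:,2],[5,95]).round(3),'mec@.16',round(x,4),round(y,4),round(rad,4))
        if nm=="cap":
            T=P[P[:,2]>np.percentile(P[:,2],95)-.006]
            if len(T): print(' top pts',len(T),T.mean(0).round(4),(T.min(0)+T.max(0))/2)
print(r.get_state()["tcp_pos"],r.get_state()["contact_force"].round(1),r.get_state()["gripper_width"])
E
python3 m.py top side wrist
```

```text
top cap [0, 40, 64, 21, 811] [35.3, 50.9] [ 1.362  1.079 -0.425] z [-0.429 -0.409] mec@.16 1.1043 0.7902 0.0906
 top pts 107 [ 1.3559  1.0669 -0.4111] [ 1.3541038   1.08895457 -0.4066324 ]
top red [544, 147, 60, 122, 5356] [573.6, 207.3] [ 0.652 -0.707  0.11 ] z [0.104 0.116] mec@.16 0.6469 -0.685 0.1777
top red [412, 343, 13, 35, 248] [417.9, 360.0] [ 0.233 -0.276  0.021] z [0.017 0.031] mec@.16 0.248 -0.2523 0.0455
side cap [313, 225, 17, 20, 287] [321.2, 234.8] [ 0.531 -0.002  0.157] z [0.132 0.162] mec@.16 0.5291 -0.0004 0.0488
 top pts 64 [ 0.54   -0.018   0.1603] [ 0.54149824 -0.02020025  0.15990599]
side red [375, 117, 138, 83, 5273] [447.3, 165.2] [ 0.524 -1.013  0.006] z [-0.074  0.113] mec@.16 0.5074 -0.7527 0.4527
side red [343, 153, 23, 34, 411] [351.4, 171.0] [ 0.788 -0.637  0.057] z [0.01  0.112] mec@.16 0.6669 -0.4377 0.1517
side red [352, 241, 29, 12, 105] [367.1, 246.5] [ 0.487 -0.173  0.047] z [0.041 0.052] mec@.16 0.4109 -0.01 0.0347
side red [446, 256, 37, 15, 280] [464.3, 262.9] [ 0.231 -0.265  0.022] z [0.009 0.028] mec@.16 0.186 -0.0461 0.0409
wrist red [271, 165, 102, 100, 3759] [321.9, 212.6] [ 0.494 -0.188  0.044] z [0.039 0.049] mec@.16 0.4785 -0.2026 0.0286
[ 0.49224207 -0.18614944  0.24280187] [0.1 0.4 0.5] 0.03030611023820559
```

Request:
step_arm --increments '[{"tx": 6,"ty": 20,"tz": 0,"ax": 0,"ay": 0,"az": 0,"claw": 0.8},{"tx": 12,"ty": 40,"tz": 0,"ax": 0,"ay": 0,"az": 0,"claw": 0.8},{"tx": 12,"ty": 40,"tz": 0,"ax": 0,"ay": 0,"az": 0,"claw": 0.8},{"tx": 12,"ty": 40,"tz": 0,"ax": 0,"ay": 0,"az": 0,"claw": 0.8},{"tx": 6,"ty": 20,"tz": 0,"ax": 0,"ay": 0,"az": 0,"claw": 0.8},{"tx": 0,"ty": 0,"tz": 0,"ax": 0,"ay": 0,"az": 0,"claw": 0.8},{"tx": 0,"ty": 0,"tz": 0,"ax": 0,"ay": 0,"az": 0,"claw": 0.8}]'

```text
time_s: 5.1
tcp_pos: [0.5401, -0.0261, 0.2419]
eef_rot: [179.9, -0.1, -136.1]
contact_force: [-0.5, -0.5, -0.4]
gripper_width: 0.0785
```

```bash
python3 m.py wrist side
```

```text
wrist cap [300, 213, 38, 29, 371] [319.2, 227.3] [ 0.53  -0.039  0.159] z [0.146 0.16 ] mec@.16 0.531 -0.0392 0.0103
 top pts 141 [ 0.5317 -0.038   0.1586] [ 0.53236947 -0.03786985  0.15719205]
wrist cap [349, 251, 14, 19, 145] [357.6, 258.8] [ 0.529 -0.012  0.16 ] z [0.154 0.16 ] mec@.16 0.5292 -0.0116 0.0053
 top pts 66 [ 0.529  -0.0116  0.1585] [ 0.52898779 -0.01126688  0.15696189]
wrist red [155, 0, 110, 83, 4513] [208.4, 33.6] [ 0.501 -0.182  0.045] z [0.04  0.049] mec@.16 0.4955 -0.1461 0.027
side cap [313, 225, 17, 20, 285] [321.2, 234.9] [ 0.531 -0.002  0.157] z [0.13  0.162] mec@.16 0.5291 -0.0004 0.0488
 top pts 60 [ 0.5407 -0.0182  0.1604] [ 0.54331461 -0.02170159  0.16035946]
side red [343, 117, 192, 86, 7967] [445.7, 164.7] [ 0.53  -1.01   0.008] z [-0.07   0.113] mec@.16 0.4281 -0.7789 0.5024
side red [352, 239, 29, 14, 192] [366.3, 245.4] [ 0.49  -0.174  0.05 ] z [0.041 0.052] mec@.16 0.4109 -0.01 0.0347
side red [446, 256, 37, 15, 280] [464.2, 262.8] [ 0.232 -0.269  0.02 ] z [0.008 0.028] mec@.16 0.186 -0.0461 0.0409
[ 0.54013102 -0.02701888  0.24261263] [ 0.2 -0.6 -0.3] 0.07902448918957122
```

View pics/wrist_m.png

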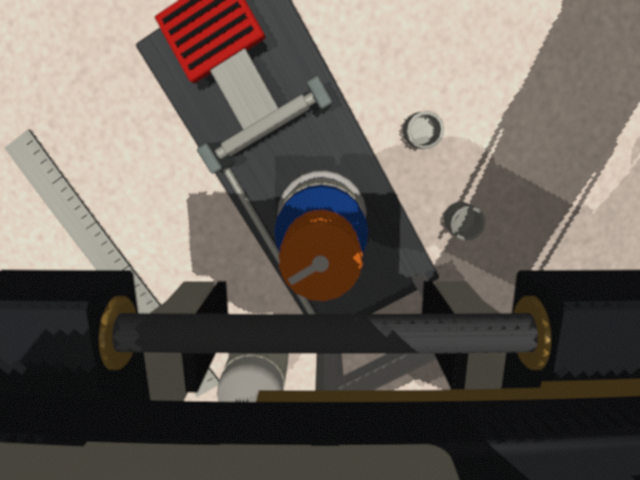

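The wrist view shows the cap's top disc centred near (320,262), midway between the fingers (inner edges at about x=225 and 425). The white bar points to the lower left.

```bash
python3 - <<'E'
from h import *
c=optics.capture("wrist")
for s,ce,m in blobs(c,(4,130,40),(20,255,255),300):
    ys,xs=np.where(m);P=np.array([dep(c,x,y) for x,y in zip(xs,ys)])
    T=P[(P[:,2]>.156)&(P[:,2]<.166)]
    (x,y),rad=cv2.minEnclosingCircle(T[:,:2].astype(np.float32))
    print(s,ce,len(T),T.mean(0).round(4),'circle',x,y,rad)
print(onz(c,320,264,.16),r.get_state()["tcp_pos"])
E
```

```text
[280, 211, 85, 91, 5439] [322.7, 255.7] 4590 [ 0.5431 -0.0254  0.1589] circle 0.5444725155830383 -0.024879511445760727 0.022998003289103508
[97, 296, 38, 74, 1340] [111.6, 332.1] 0 [nan nan nan] circle 0.0 0.0 0.0
[515, 296, 39, 74, 1308] [537.7, 332.6] 0 [nan nan nan] circle 0.0 0.0 0.0
[259, 379, 381, 23, 4219] [471.8, 393.0] 0 [nan nan nan] circle 0.0 0.0 0.0
[ 0.54508651 -0.02535583  0.16      ] [ 0.5402189  -0.0272492   0.24291377]<stdin>:7: RuntimeWarning: Mean of empty slice.
  ret = um.true_divide(
```

Request:
step_arm --increments '[{"tx": 3,"ty": 1.5,"tz": -20,"ax": 0,"ay": 0,"az": 0,"claw": 0.9},{"tx": 0,"ty": 0,"tz": -25,"ax": 0,"ay": 0,"az": 0,"claw": 0.9},{"tx": 0,"ty": 0,"tz": -20,"ax": 0,"ay": 0,"az": 0,"claw": 0.9},{"tx": 0,"ty": 0,"tz": -15,"ax": 0,"ay": 0,"az": 0,"claw": 0.9},{"tx": 0,"ty": 0,"tz": -8,"ax": 0,"ay": 0,"az": 0,"claw": 0.9},{"tx": 0,"ty": 0,"tz": 0,"ax": 0,"ay": 0,"az": 0,"claw": 0.9}]'

```text
time_s: 5.85
tcp_pos: [0.543, -0.0258, 0.1546]
eef_rot: [179.9, -0.1, -136.2]
contact_force: [0.6, -0.0, 0.3]
gripper_width: 0.0834
```

Request:
step_arm --increments '[{"tx": 0,"ty": 0,"tz": 0,"ax": 0,"ay": 0,"az": 0,"claw": -1},{"tx": 0,"ty": 0,"tz": 0,"ax": 0,"ay": 0,"az": 0,"claw": -1},{"tx": 0,"ty": 0,"tz": 0,"ax": 0,"ay": 0,"az": 0,"claw": -1},{"tx": 0,"ty": 0,"tz": 0,"ax": 0,"ay": 0,"az": 0,"claw": -1},{"tx": 0,"ty": 0,"tz": 0,"ax": 0,"ay": 0,"az": 0,"claw": -1},{"tx": 0,"ty": 0,"tz": 0,"ax": 0,"ay": 0,"az": 0,"claw": -1}]' --newtons 40

```text
time_s: 6.45
tcp_pos: [0.5438, -0.0249, 0.1558]
eef_rot: [-180.0, 0.0, -136.2]
contact_force: [-0.2, 0.1, 1.8]
gripper_width: 0.0455
```

Gripped at 45.5 mm opening with little side force. Next I push down.

Request:
step_arm --increments '[{"tx": 0,"ty": 0,"tz": -3,"ax": 0,"ay": 0,"az": 0,"claw": -1},{"tx": 0,"ty": 0,"tz": -3,"ax": 0,"ay": 0,"az": 0,"claw": -1},{"tx": 0,"ty": 0,"tz": -2,"ax": 0,"ay": 0,"az": 0,"claw": -1},{"tx": 0,"ty": 0,"tz": 0,"ax": 0,"ay": 0,"az": 0,"claw": -1},{"tx": 0,"ty": 0,"tz": 0,"ax": 0,"ay": 0,"az": 0,"claw": -1}]'

```text
time_s: 6.95
tcp_pos: [0.544, -0.0249, 0.1486]
eef_rot: [-180.0, 0.0, -136.1]
contact_force: [-5.2, 1.8, 11.4]
gripper_width: 0.0457
```

Request:
step_arm --increments '[{"tx": -1,"ty": 0,"tz": -0.5,"ax": 0,"ay": 0,"az": 0,"claw": -1},{"tx": 0,"ty": 0,"tz": 0,"ax": 0,"ay": 0,"az": 4,"claw": -1},{"tx": 0,"ty": 0,"tz": 0,"ax": 0,"ay": 0,"az": 6,"claw": -1},{"tx": 0,"ty": 0,"tz": 0,"ax": 0,"ay": 0,"az": 6,"claw": -1},{"tx": 0,"ty": 0,"tz": 0,"ax": 0,"ay": 0,"az": 6,"claw": -1},{"tx": 0,"ty": 0,"tz": 0,"ax": 0,"ay": 0,"az": 0,"claw": -1}]'

```text
time_s: 7.55
tcp_pos: [0.5444, -0.0249, 0.1488]
eef_rot: [-179.8, 0.1, -113.9]
contact_force: [-1.0, -0.2, 10.6]
gripper_width: 0.0455
```

```bash
python3 - <<'E'
from plant import r
s=r.get_state()
for k in("tcp_pos","eef_rot","contact_force","moment","gripper_width","joints"):print(k,s[k])
E
```

```text
tcp_pos [ 0.54441022 -0.02493787  0.14881081]
eef_rot [-1.79796529e+02  8.53007279e-02 -1.13907769e+02]
contact_force [-1.04217104 -0.15496726 10.58256868]
moment [0.01568491 0.3188249  0.05207485]
gripper_width 0.045491143791097546
joints [ 18.03426957  13.13824915 -23.55992155   0.09072772 -53.09350452
 -41.99654124]
```

Request:
step_arm --increments '[{"tx": 0,"ty": 0,"tz": 0,"ax": 0,"ay": 0,"az": 6,"claw": -1},{"tx": 0,"ty": 0,"tz": 0,"ax": 0,"ay": 0,"az": 7,"claw": -1},{"tx": 0,"ty": 0,"tz": 0,"ax": 0,"ay": 0,"az": 7,"claw": -1},{"tx": 0,"ty": 0,"tz": 0,"ax": 0,"ay": 0,"az": 7,"claw": -1},{"tx": 0,"ty": 0,"tz": 0,"ax": 0,"ay": 0,"az": 7,"claw": -1},{"tx": 0,"ty": 0,"tz": 0,"ax": 0,"ay": 0,"az": 6,"claw": -1},{"tx": 0,"ty": 0,"tz": 0,"ax": 0,"ay": 0,"az": 3,"claw": -1},{"tx": 0,"ty": 0,"tz": 0,"ax": 0,"ay": 0,"az": 0,"claw": -1}]'

```text
time_s: 8.35
tcp_pos: [0.5446, -0.0249, 0.1489]
eef_rot: [-179.8, -0.1, -71.0]
contact_force: [-0.9, -0.6, 11.4]
gripper_width: 0.0455
```

Request:
step_arm --increments '[{"tx": 0,"ty": 0,"tz": 4,"ax": 0,"ay": 0,"az": 0,"claw": -1},{"tx": 0,"ty": 0,"tz": 5,"ax": 0,"ay": 0,"az": 0,"claw": -1},{"tx": 0,"ty": 0,"tz": 4,"ax": 0,"ay": 0,"az": 0,"claw": -1},{"tx": 0,"ty": 0,"tz": 0,"ax": 0,"ay": 0,"az": 0,"claw": -1}]'

```text
time_s: 8.75
tcp_pos: [0.5429, -0.025, 0.1603]
eef_rot: [-180.0, -0.0, -71.2]
contact_force: [0.1, -0.5, 0.9]
gripper_width: 0.0455
```

No downward force 5 mm above the seat, so the cap is free. I'll lift to about 10 cm above where it sat.

Request:
step_arm --increments '[{"tx": 0,"ty": 0,"tz": 10,"ax": 0,"ay": 0,"az": 0,"claw": -1},{"tx": 0,"ty": 0,"tz": 20,"ax": 0,"ay": 0,"az": 0,"claw": -1},{"tx": 0,"ty": 0,"tz": 25,"ax": 0,"ay": 0,"az": 0,"claw": -1},{"tx": 0,"ty": 0,"tz": 25,"ax": 0,"ay": 0,"az": 0,"claw": -1},{"tx": 1,"ty": 0,"tz": 15,"ax": 0,"ay": 0,"az": 0,"claw": -1},{"tx": 0,"ty": 0,"tz": 0,"ax": 0,"ay": 0,"az": 0,"claw": -1},{"tx": 0,"ty": 0,"tz": 0,"ax": 0,"ay": 0,"az": 0,"claw": -1},{"tx": 0,"ty": 0,"tz": 0,"ax": 0,"ay": 0,"az": 0,"claw": -1}]'

```text
time_s: 9.55
tcp_pos: [0.5429, -0.0251, 0.2538]
eef_rot: [179.9, 0.0, -71.2]
contact_force: [-0.5, -0.3, -0.8]
gripper_width: 0.0457
```

```bash
python3 m.py side; python3 - <<'E'
import cv2
a=cv2.imread("pics/side_m.png");cv2.imwrite("pics/fin.png",cv2.resize(a[120:320,220:480],None,fx=3,fy=3))
E
```

```text
side cap [312, 190, 18, 20, 303] [320.8, 199.9] [ 0.53  -0.003  0.252] z [0.229 0.26 ] mec@.16 0.6383 -0.1745 0.065
 top pts 58 [ 0.5394 -0.0182  0.2585] [ 0.54065122 -0.02200167  0.25752347]
side red [343, 117, 193, 86, 7754] [450.0, 164.7] [ 0.514 -1.017  0.009] z [-0.072  0.113] mec@.16 0.4105 -0.7799 0.4984
side red [352, 239, 29, 14, 194] [366.3, 245.2] [ 0.49  -0.174  0.05 ] z [0.041 0.051] mec@.16 0.4109 -0.01 0.0347
side red [446, 256, 37, 15, 286] [464.0, 262.9] [ 0.232 -0.265  0.022] z [0.007 0.028] mec@.16 0.186 -0.0461 0.0409
[ 0.54297969 -0.02509632  0.25380894] [-0.2  0.4  0.1] 0.04525105930714835
```

View pics/fin.png

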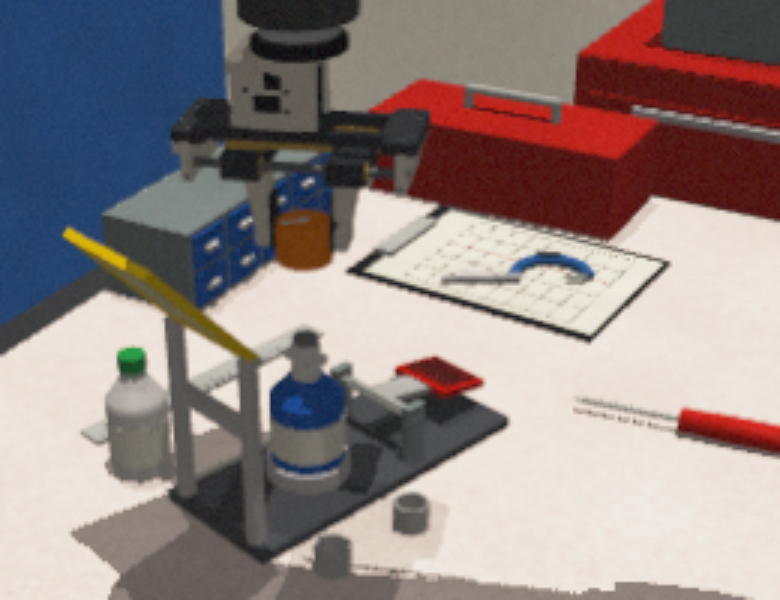

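The cap is held level at (303,240), straight above the bare neck at (306,345). The shield is open, the treadle is down and the bystanders haven't moved. I'm handing the job in.

```bash
python3 -c "
from plant import r
print(abs(r.get_state()['qd']).max()); print(r.close_job())"
```

```text
0.33912735711323294
the job is handed in; nothing more can be done
None
```

The bottle is open and the job is handed in, with the cap still held above it. It took about 9.6 s of the 48 s allowed.

- **Treadle and shield:** I pressed the treadle to its stop (about 21 N at the end). The shield flipped open and stayed open after I let go. The pad read about 45 mm high afterwards, against 47 mm expected at the stop.
- **Cap:** I gripped it at 40 N (45.5 mm opening), pushed it down about 7 mm (11 N), turned it about 65° counterclockwise, and lifted it off with no resistance.
- **Final checks:** The cap is level and about 98 mm above where it sat. The gripper is within about 1 mm of where it gripped the seated cap. The tool force is about zero, and the last side picture shows the bare neck, the open shield, and the bystanders in view where they were.
- **Disagreements:** My estimates of the bottle's axis differed by about 3 mm in x (0.541 from the shield frame, 0.544 from the wrist camera). I used the wrist value; the 5 N side force while pushing suggested about 1 mm less, so I shifted 1 mm. My first two move calls were refused because not every key was given, and nothing moved.

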